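# Dock the stirrer drive and couple its keyed spindle

### The job

Slide the square stirrer drive unit along the bench, without lifting or tipping it, until it is fully home in the white docking bay. Then take the orange-gripped keyed spindle from the rack, push its nose into the hub on the docked drive, turn it until the keys slip into the keyway, and keep pushing against the spring until the collar sits flush on the hub. Finish still gripping the spindle and pressing it home (let go and the spring pushes it out again); leave the grey-gripped plain spindle and the other things on the bench where they are.

Things in the scene. Friction and masses are not known exactly. Their poses are not given: they have to be found in the camera images.
- drive: Loose stirrer drive unit: off-white box 100 x 100 mm, 44 mm tall, about 0.75 kg, teal strip on its front (-x) face; origin at the centre of its underside. The square hub (hub_mouth) stands on it, its top 76 mm above the bench. It starts in front of the dock mouth, roughly facing it; push it in along the dock's +x.
- dock: Fixed docking bay, a white U of slick 30 mm high walls open towards its -x. Origin on the bench as dock_home. Face of the back stop 50 mm away on +x; side walls 106 mm apart inside (3 mm play each side of the drive), reaching 40 mm to -x of the origin, then flaring outwards for 47 mm more, to 135 mm apart, to guide the drive in.
- dock_home (a point): Point on the bench where the drive's origin lies when fully docked (back face on the back stop); axes are the dock's: +x into the bay, z up. Docked, the drive's x axis lies along it.
- hub_mouth (a point): Centre of the bore at the hub's top face, z up. Hub: 52 x 52 mm aluminium block 32 mm tall that turns stiffly (0.12 N m) about the vertical; its angle to the drive varies. Bore 18 mm in diameter, with a keyway slot across it along this point's x: 9 mm wide, 31 mm long, full depth, orange marks at both ends. Half a turn makes no difference.
- seat (a joint): Sprung black seat at the bottom of the bore: its face is 22 mm below the hub's mouth at 0; value = metres pressed down, 0 to 0.008. Spring force about 2.5 N at first, 8 N at 0.006 (collar on hub).
- spindle: The keyed spindle, 0.16 kg, orange grip. Origin at the centre of its lower tip, z up the shaft, x along keys and grip. Shaft 16 mm in diameter, nose tapered to 7 mm over the last 11 mm; two opposite brass keys along +x and -x, 6 mm wide, 28 mm over both, from 12 to 28 mm above the tip. Half a turn makes no difference. It hangs upright by its collar in a rack hole, tip 6 mm above the bench, and lifts straight out.
- spindle_grip (a point): Centre of the keyed spindle's flat orange grip, 59 mm above its tip: 44 mm along x, 16 mm thick along y, from 42 to 76 mm above the tip. Grip it across its thickness.
- spindle_collar (a point): Centre of the underside of the keyed spindle's steel collar, 28 mm above its tip; collar 44 mm in diameter, 6 mm thick. The underside meets the hub's top face when home.
- plain_spindle: The plain spindle: same shape but with a grey grip and no keys; in the rack's other hole, 90 mm away. Not to be used; leave it alone.
- rack: Fixed white rack, 75 x 175 mm, 34 mm tall, with two 33 mm holes at +45 and -45 mm along its y. Origin at the centre of its underside.
- oil_bottle: amber oil bottle with black cap, 60 mm across, 130 mm tall; a bystander. Origin at the centre of its underside.
- beaker: open clear beaker, 68 mm across, 85 mm tall; a bystander. Origin at the centre of its underside.
- sample_jar: amber jar with white lid, 56 mm across, 75 mm tall; a bystander. Origin at the centre of its underside.
- steel_cup: open steel cup, 72 mm across, 60 mm tall; a bystander. Origin at the centre of its underside.
- wrench: steel wrench lying flat; a bystander.
- timer: blue box-shaped timer, 60 x 80 x 30 mm; a bystander. Origin at the centre of its underside.
Not all that is in view belongs to the job. Leave any blue or pink look-alike of the drive alone.

How it is judged (in metres and radians):
On the way, in this order (a step that is already met when the one before it is completed fails the run):
1. the drive unit stands fully home in the docking bay, the keyed spindle still in the rack (horizontal distance between drive and dock_home below 0.006 m and angle between the x axis of drive and the x axis of dock_home, either way round below 0.08 rad and height (world z) of drive below 0.004 m and height (world z) of spindle below 0.02 m), for 0.2 s.
2. the keyed spindle has been lifted clear of the rack by the fingers, the drive still docked (horizontal distance between drive and dock_home below 0.006 m and angle between the x axis of drive and the x axis of dock_home, either way round below 0.08 rad and height (world z) of drive below 0.004 m and height (world z) of spindle above 0.05 m and contact force between the fingers and spindle above 0.5 N), for 0.1 s.
At the end, for the whole second after the job is handed in: Drive docked (6 mm, 0.08 rad, flat on bench); keyed spindle in its hub, keys in the keyway (3 mm off axis, 0.15 rad off keyway, tilt under 0.08 rad), collar within 2 mm of the hub face, seat pressed over 3.5 mm, fingers still gripping the spindle (over 1 N), at rest (horizontal distance between drive and dock_home below 0.006 m and angle between the x axis of drive and the x axis of dock_home, either way round below 0.08 rad and height (world z) of drive below 0.004 m and z of spindle_collar in the frame of hub_mouth between -0.003 and 0.002 m and horizontal distance between spindle_collar and hub_mouth below 0.003 m and angle between the x axis of spindle and the x axis of hub_mouth, either way round below 0.15 rad and angle between spindle's own z axis and vertical below 0.08 rad and value of joint seat above 0.0035 m and contact force between the fingers and spindle above 1 N and linear speed of spindle below 0.02 m/s); the arm keeps its last pose, push and grip.
It fails at once if the drive unit is lifted over 15 mm or tipped over 0.25 rad (height (world z) of drive above 0.015 m or angle between drive's own z axis and vertical above 0.25 rad).
It fails at once if the plain spindle or another bystander is moved by more than 40 mm (distance of any of plain_spindle, oil_bottle, beaker, sample_jar, steel_cup, wrench, timer from where it was at the start of the episode above 0.04 m).
It fails at once if a standing bystander is tipped over 0.5 rad (angle between any of plain_spindle, oil_bottle, beaker, sample_jar, steel_cup, timer's own z axis and vertical above 0.5 rad).
It also fails if it takes over 61 s, if anything falls off the work surface, if the arm or the gripper's body presses on something with over 40 N, if the wrist force passes 120 N, or if a joint passes its speed limit or range.

### The arm

A 6-joint arm with a two-finger parallel gripper is mounted at the origin on the work surface. World frame = base frame: x ahead of the robot, y to its left, z up, the work surface at z = 0. Lengths are in m, angles in degrees, forces in N, time in s.
With the tool pointing down it reaches from about 0.3 to 0.75 m from the base axis. Payload 8.5 kg.
Tool frame: the origin (TCP) lies at the very end of the fingers, on their centre line; the grasp point (between the pads) lies 19 mm behind it (hold_point_z is the distance from the TCP to the grasp point, in m); z points along the fingers, y is the direction in which the jaws open and shut (so a half turn about z gives the same grasp; the last joint's range is limited). The gripper opens to 85 mm and grips with 20 to 120 N. Pads are 22 mm wide; open, the fingers measure 114 mm over their backs; the gripper's body (76 mm by 85 mm) begins 54 mm behind the grasp point. The pads swing forward as they close: fully open they stand 13 mm farther back than shut.
Start: joints at [60.143, 21.807, 74.336, -0, 83.858, -12.336], TCP at [0.166, 0.524, 0.231] pointing down, gripper open.
Joint ranges: [-178.18, 178.18], [-50.72, 133.34], [12.68, 142.11], [-81.47, 261.47], [9.98, 163.14], [-165.26, 165.26]. Speed limits (degrees/s): [136.94, 136.94, 180, 180, 180, 180].

### API

Orientations are given as a 3x3 rotation matrix whose columns are the frame's x, y, z axes.
In Python, from rig import observe, get_image, close_job, hold_point_z gives the robot as it stands. The module is installed in compiled form; this text tells all that it offers.
- The arm moves only by the tool jog_arm, never from a script. Its arguments are lists of equal length, an entry for each row: "travel": the shift along the world's x, y, z in m, a list of three; "dr": the turn, a rotation vector about the world's x, y, z in rad, a list of three. In form: {"travel": [[x, y, z], ...], "dr": [[rx, ry, rz], ...]}. A call has 1 to 20 rows; each row shifts and turns the commanded pose from where the row before left it; what a row does not reach is not made up. A row lasts 1/12 s, in which the tool goes at most 41.7 mm and 7.16 degrees, less where a joint would pass 70% of its speed; a pose out of reach is approached as far as the arm can. A call with a gripper value outside its range is refused whole. "jaw" is the finger opening in m, from 0 to 0.0854, set as the call begins (left out, the last holds). The fingers move at their own pace and stop on an object; "newtons" is the grip in N (left out, the last holds). Time passes only in rows, so rows that do not move let the fingers close. It gives the time, the measured TCP pose, the force and the opening at its end, in the units of the state.
- observe(): the state, without advancing time (a new reading comes with each control period).
- get_image(name): name is "scene" or "top"; returns a dict with "color" (400x640x3 uint8, red, green, blue), "fovy" (degrees; the focal length in pixels is half the picture's height over the tangent of half this angle, whatever the lens; pixels are square), "cx", "cy" (the principal point, pixels), "k1" (the pictures are not rectified: a ray, as slopes to the right and down, at radius r is drawn at 1 + k1 r^2 times it, then the intrinsics apply), "R" (3x3) and "t" (3): a world point X has camera coordinates R X + t. Camera axes: x right, y down, z forward; pixel columns grow to the right and rows downward; lengths in m; the calibration is good to about 2 mm. A picture is of the moment at which its call begins. There is no depth.
- close_job(): hands the job in, once; it reports no verdict.
The state is a dict: "time_s": time; "q": joint angles; "qvel": joint speeds; "joint_efforts": joint torques, N m; "position": TCP position; "tool_rot": TCP orientation; "ft_force": force on the tool from outside, world axes, zero at the start; "wrist_torque": the same for the moment, N m; "grip_width": finger opening in m.
Only numpy, scipy, OpenCV 4.12 (cv2) and the standard library are available. Lean on these libraries where they do the work, as an engineer would, in place of code of your own. Each camera call takes 0.05 s, during which the arm holds its last target.

## Working session

There is one attempt and no reset: what is moved stays moved. The work goes in short steps, Python scripts to look and compute and a tool call to move; the robot and the scene stay as the last step left them, time stands still between calls to the robot, and variables do not carry over. Pictures are saved under pics/ and viewed, and the job is handed in when it is done.

Besides the shell and the picture viewer there is one more tool, called after "Emit:" in YAML: its name, and indented under it one key for each argument. jog_arm: Moves the arm, as the interface text tells. Its arguments: {"type":"object","properties":{"travel":{"type":"array"},"dr":{"type":"array"},"jaw":{"type":"number"},"newtons":{"type":"number"}},"required":["travel","dr"]}

```bash
mkdir -p pics; cat > h.py <<'E'
import numpy as np, cv2
from rig import observe, get_image, hold_point_z
def K(im):
    H=im["color"].shape[0]; f=H/2/np.tan(np.radians(im["fovy"])/2); return f
def ray(im,u,v):
    f=K(im); d=np.array([(u-im["cx"])/f,(v-im["cy"])/f]); rd=np.hypot(*d); r=rd
    for _ in range(30): r=rd/(1+im["k1"]*r*r)
    s=d*(r/rd if rd>0 else 1)
    R=np.array(im["R"]);t=np.array(im["t"])
    return -R.T@t, R.T@np.array([s[0],s[1],1])
def onz(im,u,v,z):
    c,d=ray(im,u,v); return c+d*(z-c[2])/d[2]
def proj(im,X):
    p=np.array(im["R"])@np.array(X)+np.array(im["t"]); s=p[:2]/p[2]; s=s*(1+im["k1"]*(s@s)); f=K(im)
    return np.array([im["cx"]+f*s[0],im["cy"]+f*s[1]])
def tri(a,ua,b,ub):
    A=[];B=[]
    M=np.zeros((3,3));v=np.zeros(3)
    for im,u in((a,ua),(b,ub)):
        c,d=ray(im,*u); d=d/np.linalg.norm(d); P=np.eye(3)-np.outer(d,d); M+=P; v+=P@c
    X=np.linalg.solve(M,v); return X,[np.linalg.norm(proj(im,X)-u) for im,u in((a,ua),(b,ub))]
def save(im,n,crop=None,s=1):
    c=im["color"][:,:,::-1]
    if crop: x0,y0,x1,y1=crop; c=c[y0:y1,x0:x1]
    cv2.imwrite("pics/"+n,cv2.resize(c,None,fx=s,fy=s,interpolation=cv2.INTER_CUBIC))
E
python3 - <<'E'
from h import *
import pickle
for n in("scene","top"):
    im=get_image(n); save(im,n+"0.png"); pickle.dump(im,open(n+"0.pkl","wb"))
    print(n,im["fovy"],im["cx"],im["cy"],im["k1"],-np.array(im["R"]).T@im["t"])
print(observe(),hold_point_z)
E
```

```text
scene 50.62223252554057 318.217547965871 190.83843830778795 0.007359490025346758 [ 1.18640861 -0.49091587  0.8295618 ]
top 52.38991367408347 322.2512495456443 192.11750489849808 -0.0951931404613725 [0.44136176 0.09207278 1.12133102]
{'time_s': 0.1, 'q': array([ 6.01436430e+01,  2.18376379e+01,  7.43766442e+01,  9.67654074e-04,
        8.38583021e+01, -1.23369725e+01]), 'qvel': array([-0.00863535, -0.11098827, -0.08515462, -0.06196474,  0.03846573,
       -0.0197187 ]), 'joint_efforts': array([ 3.74980766e-03, -4.49219620e+01, -2.31656653e+01, -1.77870193e-04,
        3.62566687e-03,  3.38913128e-05]), 'position': array([0.16545055, 0.52426949, 0.23079093]), 'tool_rot': array([[-9.53614520e-01,  3.01029783e-01, -6.45227058e-04],
       [ 3.01030338e-01,  9.53613940e-01, -1.09033452e-03],
       [ 2.87074351e-04, -1.23399175e-03, -9.99999197e-01]]), 'ft_force': array([-0.10973243, -0.13980072, -0.28899316]), 'wrist_torque': array([ 0.00658405,  0.04082922, -0.02787517]), 'grip_width': 0.08548655896632029} 0.0187
```

View pics/scene0.png

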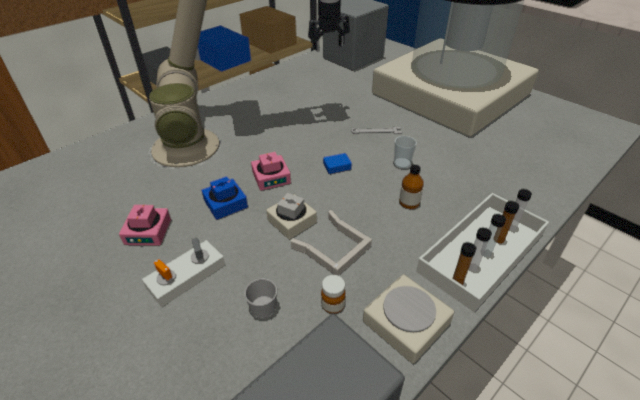

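View pics/top0.png

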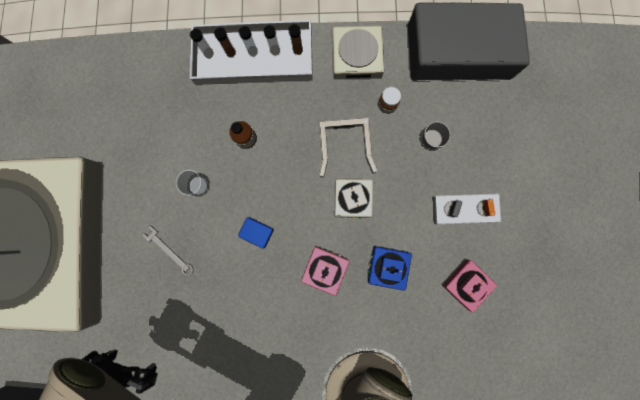

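Four drive-like boxes appear in the top view: off-white (354,198), pink (325,270), pink (471,285) and blue (390,268). Only the off-white one fits the description, and it stands at the dock mouth (345,150). The rack is at (468,209), with the orange grip at (488,208) and the grey one at (454,208). I'll enlarge these to confirm.

```bash
python3 - <<'E'
from h import *
import pickle
a=pickle.load(open("top0.pkl","rb"));save(a,"t1.png",(300,105,400,225),5)
save(a,"t2.png",(420,180,520,235),7)
b=pickle.load(open("scene0.pkl","rb"));save(b,"s1.png",(250,180,380,280),6)
for u in[(354,198),(345,122),(468,209),(488,208),(454,208)]: print(u,onz(a,*u,0.04))
E
```

```text
(354, 198) [0.52635494 0.02209313 0.04      ]
(345, 122) [0.73437629 0.0400861  0.04      ]
(468, 209) [ 0.48923663 -0.28322242  0.04      ]
(488, 208) [ 0.49045249 -0.33834365  0.04      ]
(454, 208) [ 0.4929212  -0.24519621  0.04      ]
```

View pics/t1.png

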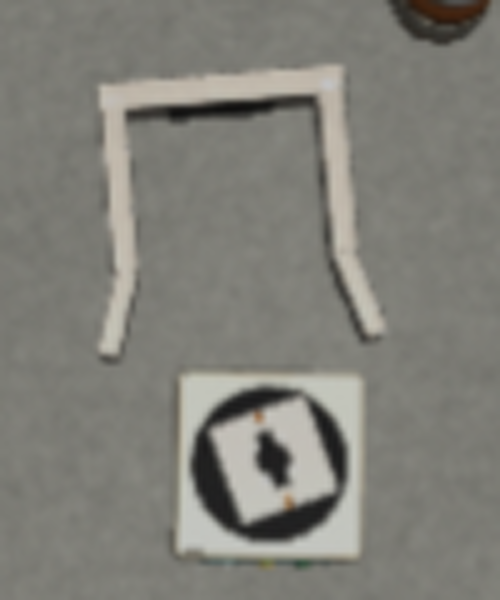

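View pics/t2.png

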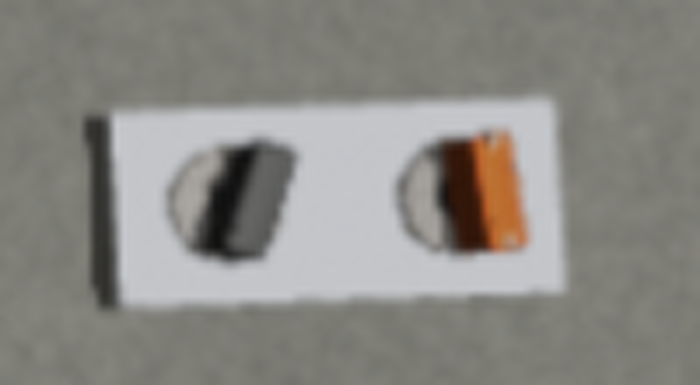

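View pics/s1.png

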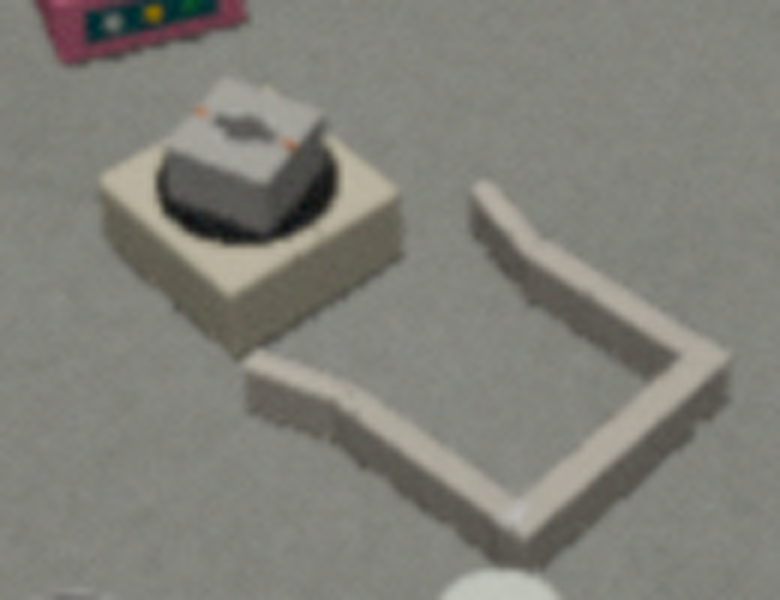

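The off-white drive and the dock are confirmed, and the orange spindle is the rack's right-hand one. Next I'll measure them from contours cast onto the known heights.

```bash
cat > m.py <<'E'
from h import *
def cont(im,mask,z,win):
    x0,y0,x1,y1=win; m=np.zeros(mask.shape,np.uint8); m[y0:y1,x0:x1]=mask[y0:y1,x0:x1]
    cs,_=cv2.findContours(m,cv2.RETR_EXTERNAL,cv2.CHAIN_APPROX_NONE); c=max(cs,key=cv2.contourArea)[:,0,:]
    return np.array([onz(im,u,v,z)[:2] for u,v in c]),c
def rect(P):
    (c,s,a)=cv2.minAreaRect((P*1000).astype(np.float32)); return np.array(c)/1000,s,a
E
python3 - <<'E'
from m import *
import pickle
a=pickle.load(open("top0.pkl","rb")); c=a["color"].astype(int)
hsv=cv2.cvtColor(a["color"],cv2.COLOR_RGB2HSV)
print(c[185,340],c[197,347],c[122,345],c[140,345],c[209,470], c[207,490])
br=(c.min(2)>150).astype(np.uint8)
P,q=cont(a,br,0.044,(325,176,385,222)); print("drive",rect(P),q.min(0),q.max(0))
P,q=cont(a,br,0.034,(425,185,515,235)); print("rack",rect(P))
# dock inner lines at z=.03: 
def w(x,y,z,o=(300,105),s=5): return onz(a,(x+.5)/s-.5+o[0],(y+.5)/s-.5+o[1],z)
L=[w(128,125,.03),w(131,265,.03)];R=[w(320,105,.03),w(333,250,.03)];B=[w(128,107,.03),w(318,98,.03)]
ang=lambda p:np.degrees(np.arctan2(*(p[1]-p[0])[[1,0]]))
print("L",L,ang(L)+180,"\nR",R,ang(R)+180,"\nB",B,ang(B)+90)
# outer corners of dock
print("out",w(100,87,.03),w(342,66,.03), "flare ends in", w(122,352,.03),w(368,338,.03))
# hub orange marks, bore
o=((hsv[...,0]<20)&(hsv[...,1]>110)).astype(np.uint8)
for win in[(340,180,370,215),(478,195,500,220)]:
  x0,y0,x1,y1=win
  n,l,st,ce=cv2.connectedComponentsWithStats(o[y0:y1,x0:x1])
  for i in range(1,n): print(st[i],ce[i]+[x0,y0],onz(a,*(ce[i]+[x0,y0]),.076))
E
```

```text
[194 197 187] [194 191 184] [193 185 172] [128 127 120] [194 196 200] [187 111  48]
drive (array([0.52759052, 0.02342279]), (93.43019104003906, 93.44957733154297), 88.52776336669922) [336 180] [371 215]
rack (array([ 0.49135342, -0.28614398]), (76.55481719970703, 175.42520141601562), 0.0647704228758812)
L [array([0.71710046, 0.09450612, 0.03      ]), array([0.63916711, 0.09471663, 0.03      ])] 359.84523680131394 
R [array([ 0.7257027 , -0.01113417,  0.03      ]), array([ 0.64473633, -0.01539397,  0.03      ])] 3.011668077604895 
B [array([0.72722071, 0.09426624, 0.03      ]), array([ 0.72966934, -0.01017578,  0.03      ])] 1.3430472170240222
out [0.73891116 0.1093923  0.03      ] [ 0.74742733 -0.0240336   0.03      ] flare ends in [0.59154453 0.10072214 0.03      ] [ 0.5959442 -0.0327009  0.03     ]
[  6   5  11  16 140] [488.69285714 207.37142857] [ 0.49040296 -0.32596125  0.076     ]
```

```bash
cat > edge.py <<'E'
from m import *
def scan(im,p0,p1,dirn,z,n=25,L=5,thr=None):
    """points along p0-p1 (pixels); search along dirn(px) +-L for strongest gradient; return world line"""
    g=cv2.cvtColor(im["color"],cv2.COLOR_RGB2GRAY).astype(np.float32)
    p0=np.array(p0,float);p1=np.array(p1,float);d=np.array(dirn,float);d/=np.linalg.norm(d)
    out=[]
    for t in np.linspace(0,1,n):
        s=np.arange(-L,L+.01,.1); q=p0+t*(p1-p0)+s[:,None]*d
        v=cv2.remap(g,q[:,0].astype(np.float32)[None],q[:,1].astype(np.float32)[None],cv2.INTER_LINEAR)[0]
        gr=np.gradient(cv2.GaussianBlur(v[None],(0,0),4)[0])
        i=np.argmax(gr)
        out.append(onz(im,*q[i],z)[:2])
    P=np.array(out); vx,vy,x,y=cv2.fitLine(P.astype(np.float32),cv2.DIST_HUBER,0,1e-4,1e-4).ravel()
    r=(P-[x,y])@[-vy,vx]
    return (float(x),float(y)),float(np.degrees(np.arctan2(vy,vx))),float(np.std(r)*1000)
E
python3 - <<'E'
from edge import *
import pickle
a=pickle.load(open("top0.pkl","rb"))
f=lambda x,y:((x+.5)/5-.5+300,(y+.5)/5-.5+105)
# dirn points dark -> bright
for n,p,q,d in[("L inner",(129,125),(133,255),(-1,0)),("L outer",(102,115),(112,265),(1,0)),
 ("R inner",(322,120),(332,240),(1,0)),("R outer",(344,80),(355,240),(-1,0)),
 ("B outer",(110,86),(330,67),(0,1)),("B inner",(135,108),(315,96),(0,-1))]:
    print(n,scan(a,f(*p),f(*q),d,.03,L=3))
for n,p,q,d in[("f",(190,558),(350,558),(0,-1)),("b",(190,374),(350,374),(0,1)),("l",(180,385),(177,545),(1,0)),("r",(362,385),(362,545),(-1,0))]:
    print(n,scan(a,f(*p),f(*q),d,.044,L=3))
E
```

```text
L inner ((0.6738358736038208, 0.09398579597473145), 3.2389402389526367, 0.5586328078817123)
L outer ((0.6769142746925354, 0.10559708625078201), 3.2771668434143066, 0.6392313454752537)
R inner ((0.6814336776733398, -0.013751186430454254), 3.1519062519073486, 0.1929572448486606)
R outer ((0.6893898844718933, -0.025837181136012077), 2.6911284923553467, 0.514497491781911)
B outer ((0.7441390752792358, 0.04323289915919304), -86.58671569824219, 0.6345744848549775)
B inner ((0.7297101020812988, 0.03844336420297623), -87.24469757080078, 0.5945011844947911)
f ((0.47850480675697327, 0.02163867838680744), 87.04659271240234, 0.7576043253076231)
b ((0.5756588578224182, 0.01906493306159973), 88.32418060302734, 0.0839236699752054)
l ((0.5347309708595276, 0.07141289860010147), -2.112597942352295, 0.5039673629956749)
r ((0.518568217754364, -0.024563061073422432), -3.51540207862854, 0.24589309070739257)
```

```bash
python3 - <<'E'
from edge import *
import pickle
a=pickle.load(open("top0.pkl","rb"));b=pickle.load(open("scene0.pkl","rb"))
for im,win in((a,(340,180,370,215)),(b,(275,190,308,222))):
  c=im["color"].astype(int); sat=c[...,0]-c[...,2]
  x0,y0,x1,y1=win; s=sat[y0:y1,x0:x1]; 
  n,l,st,ce=cv2.connectedComponentsWithStats((s>35).astype(np.uint8))
  for i in range(1,n): print("orange",st[i][4],ce[i]+[x0,y0],onz(im,*(ce[i]+[x0,y0]),.076))
  dk=(c.max(2)<130).astype(np.uint8)[y0:y1,x0:x1]
  n,l,st,ce=cv2.connectedComponentsWithStats(dk)
  for i in range(1,n):
    if st[i][4]>5: print("dark",st[i],ce[i]+[x0,y0],onz(im,*(ce[i]+[x0,y0]),.076))
save(b,"s2.png",(135,225,235,310),7)
f=lambda x,y:((x+.5)/5-.5+300,(y+.5)/5-.5+105)
for n,p,q,d in[("hl",(212,440),(240,515),(1,0)),("hr",(310,405),(333,480),(-1,0)),("ht",(220,427),(297,398),(0,1)),("hb",(250,524),(328,495),(0,-1))]:
    print(n,scan(a,f(*p),f(*q),d,.076,L=2.5))
# orange grip top: z = .006+.076=.082
P,q=cont(a,((a["color"][...,0].astype(int)-a["color"][...,2])>90).astype(np.uint8),.082,(478,190,505,225)); print(rect(P),P.mean(0))
E
```

```text
orange 4 [351.25 188.  ] [0.54960639 0.03074619 0.076     ]
orange 4 [357.25 205.  ] [0.50525517 0.01659762 0.076     ]
dark [  0   2  30  31 356] [353.41573034 198.3005618 ] [0.52278495 0.02595197 0.076     ]
dark [11 11  7 12 56] [354.14285714 196.33928571] [0.52781087 0.02392581 0.076     ]
orange 3 [283. 198.] [0.5017482  0.01965164 0.076     ]
orange 4 [297.5 203.5] [0.54530263 0.03308913 0.076     ]
dark [11  9 10  5 32] [290.4375 201.    ] [0.52479367 0.02613069 0.076     ]
dark [  1   9  31  22 386] [291.35233161 212.08290155] [ 5.58898351e-01 -9.53173779e-05  7.60000000e-02]
dark [ 0 29  4  3  7] [276.         220.42857143] [ 0.55501524 -0.04802851  0.076     ]
dark [27 28  6  4 13] [305.30769231 220.15384615] [0.60595492 0.00589654 0.076     ]
hl ((0.5186917781829834, 0.04857543855905533), 18.061025619506836, 0.21768023556223304)
hr ((0.5346158146858215, -0.0019520387286320329), 18.5527286529541, 0.3161657812397248)
ht ((0.5532407164573669, 0.03116718865931034), -72.1556625366211, 0.5547821966553006)
hb ((0.5030149817466736, 0.013430485501885414), -71.73004150390625, 0.32173432101371396)
(array([ 0.49014456, -0.32918262]), (39.396331787109375, 13.625880241394043), 6.362353324890137) [ 0.49045091 -0.32930209]
```

View pics/s2.png

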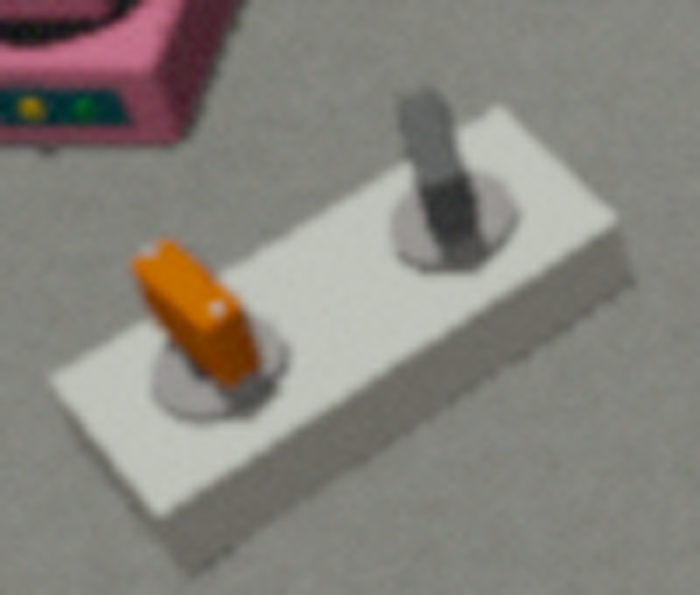

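The hub sits at (0.528, 0.0235) with yaw about 18.2°. The drive's yaw is about -2.6°. dock_home is at about (0.680, 0.040) with yaw about 3.1°. My plan is to grip the hub across its faces, slide the drive in, and read the hub angle from the grip.

Emit:
jog_arm:
  travel:
    - [0.0181,-0.025,-0.004]
    - [0.0181,-0.025,-0.004]
    - [0.0181,-0.025,-0.004]
    - [0.0181,-0.025,-0.004]
    - [0.0181,-0.025,-0.004]
    - [0.0181,-0.025,-0.004]
    - [0.0181,-0.025,-0.004]
    - [0.0181,-0.025,-0.004]
    - [0.0181,-0.025,-0.004]
    - [0.0181,-0.025,-0.004]
    - [0.0181,-0.025,-0.004]
    - [0.0181,-0.025,-0.004]
    - [0.0181,-0.025,-0.004]
    - [0.0181,-0.025,-0.004]
    - [0.0181,-0.025,-0.004]
    - [0.0181,-0.025,-0.004]
    - [0.0181,-0.025,-0.004]
    - [0.0181,-0.025,-0.004]
    - [0.0181,-0.025,-0.004]
    - [0.0181,-0.025,-0.004]
  dr:
    - [0,0,-0.124]
    - [0,0,-0.124]
    - [0,0,-0.124]
    - [0,0,-0.124]
    - [0,0,-0.124]
    - [0,0,-0.124]
    - [0,0,-0.124]
    - [0,0,-0.124]
    - [0,0,-0.124]
    - [0,0,-0.124]
    - [0,0,-0.124]
    - [0,0,-0.124]
    - [0,0,-0.124]
    - [0,0,-0.124]
    - [0,0,-0.124]
    - [0,0,-0.124]
    - [0,0,-0.124]
    - [0,0,-0.124]
    - [0,0,-0.124]
    - [0,0,-0.124]

```text
time_s: 1.77
position: [0.5281, 0.023, 0.1509]
tool_rot: [[0.94, 0.342, -0.001], [0.342, -0.94, 0.0], [-0.001, -0.0, -1.0]]
ft_force: [1.3, 0.9, 0.8]
grip_width: 0.0853
```

```bash
cat > st.py <<'E'
from h import *
s=observe(); R=s["tool_rot"]
print("t",round(s["time_s"],2),"p",s["position"].round(4),"yawY",np.degrees(np.arctan2(R[1,1],R[0,1])).round(2),"z",R[:,2].round(4),"F",s["ft_force"].round(2),"M",s["wrist_torque"].round(2),"w",round(s["grip_width"],4),"q6",s["q"][5].round(1))
E
python3 st.py
```

```text
t 1.77 p [0.5281 0.023  0.1509] yawY -69.98 z [-6.e-04  2.e-04 -1.e+00] F [1.27 0.86 0.77] M [ 0.06 -0.01  0.02] w 0.0853 q6 59.6
```

Emit:
jog_arm:
  travel:
    - [0,0,-0.025]
    - [0,0,-0.025]
    - [0,0,-0.025]
    - [0,0,-0.015]
    - [0,0,-0.009]
    - [0,0,0]
  dr:
    - [0,0,-0.032]
    - [0,0,0]
    - [0,0,0]
    - [0,0,0]
    - [0,0,0]
    - [0,0,0]

```text
time_s: 2.27
position: [0.5267, 0.0246, 0.0507]
tool_rot: [[0.948, 0.318, -0.003], [0.318, -0.948, 0.001], [-0.003, -0.002, -1.0]]
ft_force: [-0.0, 0.3, -0.8]
grip_width: 0.0852
```

Emit:
jog_arm:
  travel:
    - [0,0,0]
    - [0,0,0]
    - [0,0,0]
    - [0,0,0]
    - [0,0,0]
    - [0,0,0]
  dr:
    - [0,0,0]
    - [0,0,0]
    - [0,0,0]
    - [0,0,0]
    - [0,0,0]
    - [0,0,0]
  jaw: 0.03
  newtons: 30

```text
time_s: 2.77
position: [0.5281, 0.0246, 0.0536]
tool_rot: [[0.948, 0.318, 0.002], [0.318, -0.948, -0.0], [0.002, 0.001, -1.0]]
ft_force: [-1.3, 1.7, 6.9]
grip_width: 0.0515
```

```bash
python3 st.py; python3 - <<'E'
from h import *
import pickle
a=get_image("top");save(a,"t3.png",(280,100,420,240),5)
E
```

```text
t 2.77 p [0.5281 0.0246 0.0536] yawY -71.45 z [ 2.2e-03 -1.0e-04 -1.0e+00] F [-1.29  1.68  6.95] M [ 0.27  0.22 -0.08] w 0.0515 q6 61.3
```

View pics/t3.png

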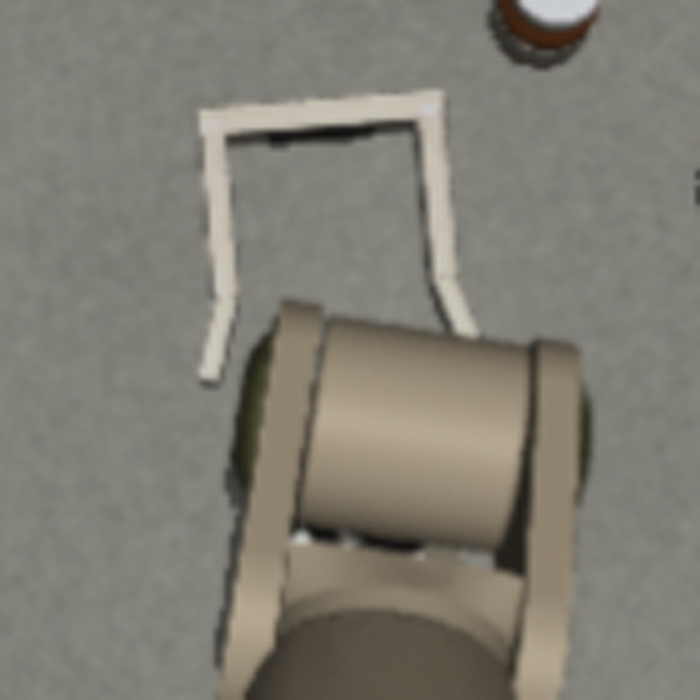

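Emit:
jog_arm:
  travel:
    - [0.004,0.001,0.003]
    - [0.008,0.0014,0]
    - [0.008,0.0014,0]
    - [0.008,0.0014,0]
    - [0.008,0.0014,0]
    - [0.008,0.0014,0]
    - [0.008,0.0014,0]
    - [0.008,0.0014,0]
    - [0.008,0.0004,0]
    - [0.008,0.0004,0]
    - [0.008,0.0004,0]
    - [0.008,0.0004,0]
    - [0.008,0.0004,0]
    - [0.008,0.0004,0]
    - [0.008,0.0004,0]
    - [0.008,0.0004,0]
    - [0.008,0.0004,0]
    - [0.008,0.0004,0]
  dr:
    - [0,0,0.01]
    - [0,0,0.013]
    - [0,0,0.013]
    - [0,0,0.013]
    - [0,0,0.013]
    - [0,0,0.013]
    - [0,0,0.013]
    - [0,0,0.012]
    - [0,0,0]
    - [0,0,0]
    - [0,0,0]
    - [0,0,0]
    - [0,0,0]
    - [0,0,0]
    - [0,0,0]
    - [0,0,0]
    - [0,0,0]
    - [0,0,0]

```text
time_s: 4.32
position: [0.6682, 0.0393, 0.0551]
tool_rot: [[0.912, 0.411, -0.0], [0.411, -0.912, 0.0], [-0.0, -0.0, -1.0]]
ft_force: [0.9, 0.0, -7.6]
grip_width: 0.0515
```

```bash
python3 st.py; python3 - <<'E'
from h import *
b=get_image("scene");save(b,"s3.png",(260,150,400,290),5)
a=get_image("top");save(a,"t4.png",(280,100,420,240),5)
E
python3 st.py
```

```text
t 4.32 p [0.6682 0.0393 0.0551] yawY -65.73 z [-5.e-04  0.e+00 -1.e+00] F [ 0.86  0.   -7.56] M [-0.04  0.01 -0.02] w 0.0515 q6 59.0
t 4.42 p [0.6687 0.0392 0.055 ] yawY -65.73 z [ 8.e-04 -0.e+00 -1.e+00] F [-1.06 -0.2  -7.9 ] M [-0.08  0.12 -0.03] w 0.0517 q6 59.0
```

View pics/s3.png

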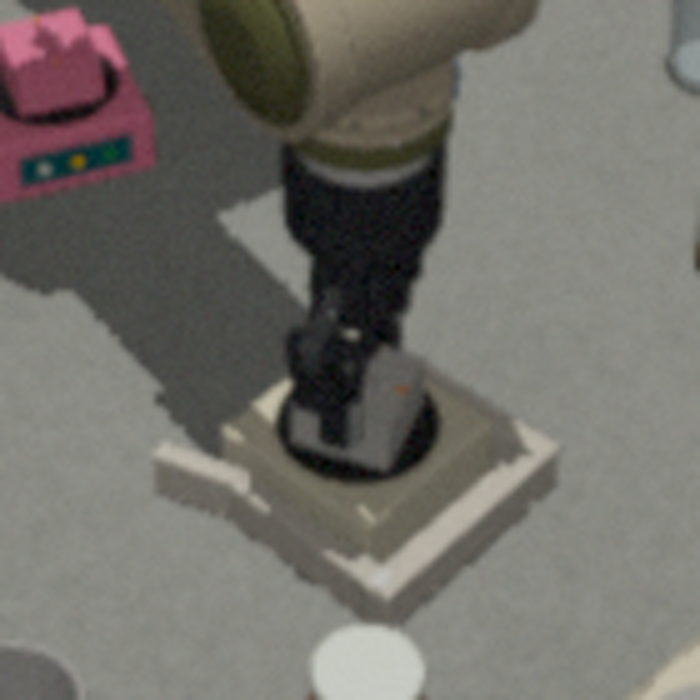

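The drive is in the bay. Fz of -7.6 N means I'm carrying its weight, roughly 1.5 mm up, so I'll lower it and then push to the stop.

Emit:
jog_arm:
  travel:
    - [0,0,-0.001]
    - [0,0,-0.001]
    - [0,0,0]
    - [0,0,0]
  dr:
    - [0,0,0]
    - [0,0,0]
    - [0,0,0]
    - [0,0,0]

```text
time_s: 4.75
position: [0.6673, 0.0393, 0.0537]
tool_rot: [[0.912, 0.411, 0.0], [0.411, -0.912, -0.0], [0.0, 0.0, -1.0]]
ft_force: [-3.0, 0.3, -2.4]
grip_width: 0.0512
```

Emit:
jog_arm:
  travel:
    - [0.004,0.0002,0]
    - [0.004,0.0002,0]
    - [0.003,0.0002,0]
    - [0,0,0]
  dr:
    - [0,0,0]
    - [0,0,0]
    - [0,0,0]
    - [0,0,0]

```text
time_s: 5.08
position: [0.6794, 0.0398, 0.0537]
tool_rot: [[0.912, 0.411, 0.001], [0.411, -0.912, -0.0], [0.001, 0.001, -1.0]]
ft_force: [-1.5, -0.7, -1.1]
grip_width: 0.0512
```

Emit:
jog_arm:
  travel:
    - [0.002,0.0001,0]
    - [0.002,0.0001,0]
    - [0.002,0.0001,0]
    - [0,0,0]
  dr:
    - [0,0,0]
    - [0,0,0]
    - [0,0,0]
    - [0,0,0]

```text
time_s: 5.42
position: [0.6801, 0.04, 0.0538]
tool_rot: [[0.911, 0.411, -0.012], [0.411, -0.911, -0.001], [-0.012, -0.004, -1.0]]
ft_force: [-28.1, -1.8, 14.4]
grip_width: 0.0515
```

```bash
python3 st.py
```

```text
t 5.42 p [0.6801 0.04   0.0538] yawY -65.71 z [-1.230e-02 -7.000e-04 -9.999e-01] F [-28.15  -1.84  14.37] M [-0.5   4.39 -0.14] w 0.0515 q6 59.2
```

Emit:
jog_arm:
  travel:
    - [-0.002,0,0]
    - [-0.002,0,0]
    - [0,0,0]
    - [0,0,0]
  dr:
    - [0,0,0]
    - [0,0,0]
    - [0,0,0]
    - [0,0,0]

```text
time_s: 5.75
position: [0.6797, 0.04, 0.0537]
tool_rot: [[0.912, 0.411, -0.002], [0.411, -0.912, -0.0], [-0.002, -0.001, -1.0]]
ft_force: [-7.8, -1.0, 3.0]
grip_width: 0.0518
```

```bash
python3 st.py
```

```text
t 5.75 p [0.6797 0.04   0.0537] yawY -65.72 z [-2.e-03 -4.e-04 -1.e+00] F [-7.85 -1.01  3.05] M [-0.21  1.25 -0.05] w 0.0518 q6 59.2
```

Emit:
jog_arm:
  travel:
    - [0,0,0]
    - [0,0,0]
    - [0,0,0]
    - [0,0,0]
    - [0,0,0.005]
    - [0,0,0.03]
    - [0,0,0.03]
    - [0,0,0.03]
    - [0,0,0.03]
    - [0,0,0]
    - [0,0,0]
  dr:
    - [0,0,0]
    - [0,0,0]
    - [0,0,0]
    - [0,0,0]
    - [0,0,0]
    - [0,0,0]
    - [0,0,0]
    - [0,0,0]
    - [0,0,0]
    - [0,0,0]
    - [0,0,0]
  jaw: 0.085

```text
time_s: 6.67
position: [0.6813, 0.0401, 0.1807]
tool_rot: [[0.911, 0.411, 0.005], [0.411, -0.912, -0.0], [0.004, 0.002, -1.0]]
ft_force: [-0.1, -0.6, -0.8]
grip_width: 0.085
```

```bash
python3 st.py
```

```text
t 6.67 p [0.6813 0.0401 0.1807] yawY -65.71 z [ 4.5e-03 -5.0e-04 -1.0e+00] F [-0.08 -0.6  -0.81] M [ 0.05 -0.02 -0.01] w 0.085 q6 59.2
```

Emit:
jog_arm:
  travel:
    - [-0.016,-0.031,0]
    - [-0.016,-0.031,0]
    - [-0.016,-0.031,0]
    - [-0.016,-0.031,0]
    - [-0.016,-0.031,0]
    - [-0.016,-0.031,0]
    - [-0.016,-0.031,0]
    - [-0.016,-0.031,0]
    - [-0.016,-0.031,0]
    - [-0.016,-0.031,0]
    - [-0.016,-0.031,0]
    - [-0.0155,-0.029,0]
    - [0,0,0]
    - [0,0,0]
  dr:
    - [0,0,-0.025]
    - [0,0,-0.025]
    - [0,0,-0.025]
    - [0,0,-0.025]
    - [0,0,-0.025]
    - [0,0,-0.025]
    - [0,0,-0.025]
    - [0,0,-0.025]
    - [0,0,-0.025]
    - [0,0,-0.025]
    - [0,0,-0.025]
    - [0,0,-0.023]
    - [0,0,0]
    - [0,0,0]

```text
time_s: 7.83
position: [0.488, -0.3308, 0.1772]
tool_rot: [[0.992, 0.123, -0.001], [0.123, -0.992, 0.002], [-0.001, -0.002, -1.0]]
ft_force: [-0.1, 0.5, -0.4]
grip_width: 0.0853
```

```bash
python3 st.py; python3 - <<'E'
from h import *
import pickle
b=get_image("scene");save(b,"s4.png",(100,150,400,300),2.6)
a=get_image("top");save(a,"t5.png",(295,105,395,205),7)
pickle.dump(a,open("top1.pkl","wb"));pickle.dump(b,open("scene1.pkl","wb"))
E
```

```text
t 7.83 p [ 0.488  -0.3308  0.1772] yawY -82.95 z [-0.0014  0.0016 -1.    ] F [-0.09  0.46 -0.38] M [ 0.03 -0.01 -0.02] w 0.0853 q6 37.3
```

View pics/s4.png

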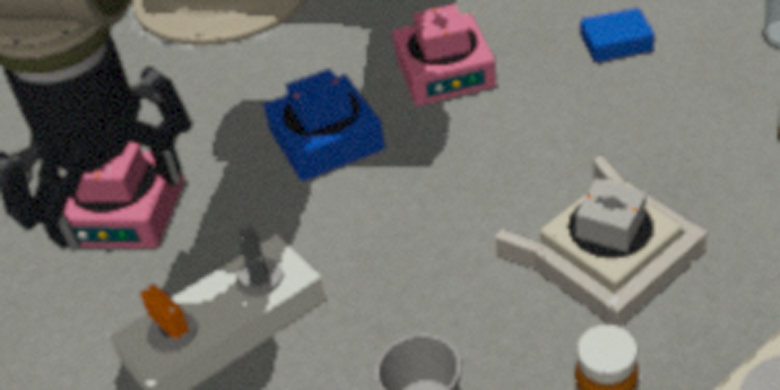

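View pics/t5.png

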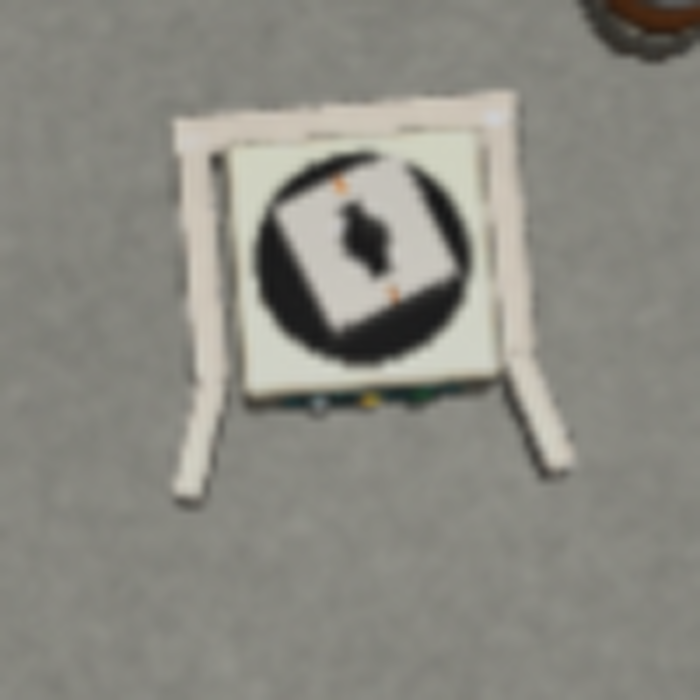

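The drive looks home and square, with its back edge on the stop; in the crop its front edge is near row 390. I'll measure the hub and check the drive.

```bash
python3 - <<'E'
from edge import *
import pickle
a=pickle.load(open("top1.pkl","rb"));b=pickle.load(open("scene1.pkl","rb"))
f=lambda x,y:((x+.5)/7-.5+295,(y+.5)/7-.5+105)
def mid(l1,l2):
    return
L={}
for n,p,q,d in[("hl",(280,225),(330,320),(1,-.5)),("hr",(410,175),(455,260),(-1,.5)),("ht",(290,200),(380,163),(0.4,1)),("hb",(345,325),(445,278),(-.4,-1))]:
    L[n]=scan(a,f(*p),f(*q),d,.076,L=2.);print(n,L[n])
for n,p,q,d in[("df",(255,390),(490,375),(0,-1)),("dl",(235,170),(250,375),(1,0)),("dr",(478,150),(495,360),(-1,0))]:
    print(n,scan(a,f(*p),f(*q),d,.044,L=2.))
yaw=np.radians(24.3); ux=np.array([np.cos(yaw),np.sin(yaw)]);uy=np.array([-ux[1],ux[0]])
cy=(np.dot(L["hl"][0],uy)+np.dot(L["hr"][0],uy))/2; cx=(np.dot(L["ht"][0],ux)+np.dot(L["hb"][0],ux))/2
print("hub c top",ux*cx+uy*cy, "sizes",np.dot(L["hl"][0],uy)-np.dot(L["hr"][0],uy),np.dot(L["ht"][0],ux)-np.dot(L["hb"][0],ux))
print("TCP at grip along uy",np.dot([.6797,.0400],uy),"img",cy)
for im,win in((a,(328,125,362,155)),(b,(320,217,352,245))):
  c=im["color"].astype(int); s=c[...,0]-c[...,2]
  x0,y0,x1,y1=win
  n,l,st,ce=cv2.connectedComponentsWithStats((s>30).astype(np.uint8)[y0:y1,x0:x1])
  for i in range(1,n): print("orange",st[i][4],ce[i]+[x0,y0],onz(im,*(ce[i]+[x0,y0]),.076))
  dk=(c.max(2)<120).astype(np.uint8)[y0:y1,x0:x1]
  n,l,st,ce=cv2.connectedComponentsWithStats(dk)
  for i in range(1,n):
    if 20<st[i][4]<120: print("dark",st[i],ce[i]+[x0,y0],onz(im,*(ce[i]+[x0,y0]),.076))
# spindle in scene now & initial: grip top centre
E
```

```text
hl ((0.6690025329589844, 0.06285881251096725), 25.16899871826172, 0.20944212230029763)
hr ((0.6864165663719177, 0.012714577838778496), 24.522520065307617, 0.23986336715990217)
ht ((0.7032049894332886, 0.0497102253139019), -67.0455322265625, 0.46207034777365896)
hb ((0.656641960144043, 0.02472098171710968), -65.53274536132812, 0.36493888977129757)
df ((0.6297392845153809, 0.03171446919441223), -86.79972076416016, 0.48253104948938397)
dl ((0.6716898679733276, 0.08629482984542847), 3.2043628692626953, 0.454728143467636)
dr ((0.6716374754905701, -0.009560632519423962), 3.106186628341675, 0.36746423576038273)
hub c top [0.67933437 0.03852033] sizes 0.05286774457526078 0.05272113001505141
TCP at grip along uy -0.24325017847847466 img -0.24444829285553132
orange 7 [343. 131.] [0.70051086 0.04778597 0.076     ]
orange 4 [350.5 146.5] [0.65862245 0.02939666 0.076     ]
dark [ 6  2 15  7 36] [340.66666667 129.22222222] [0.70544199 0.05377177 0.076     ]
dark [16  9  7 11 50] [346.72 138.76] [0.67948649 0.03865195 0.076     ]
orange 5 [326.2 225.4] [0.65603126 0.03084166 0.076     ]
orange 5 [343.4 230.2] [0.69736245 0.04968199 0.076     ]
dark [10  9 10  4 28] [334.42857143 227.53571429] [0.67554336 0.04030789 0.076     ]
```

The drive is docked, with yaw 3.15° and hub yaw 24.3°. The hub centre is about (0.6785, 0.039). Now I'll grip the spindle.

Emit:
jog_arm:
  travel:
    - [0.001,0.001,-0.01]
    - [0.001,0.0003,-0.02]
    - [0,0,-0.03]
    - [0,0,-0.03]
    - [0,0,-0.025]
    - [0,0,-0.013]
    - [0,0,0]
  dr:
    - [0,0,0]
    - [0,0,0]
    - [0,0,0]
    - [0,0,0]
    - [0,0,0]
    - [0,0,0]
    - [0,0,0]
  jaw: 0.05

```text
time_s: 8.52
position: [0.4903, -0.326, 0.0466]
tool_rot: [[0.992, 0.127, -0.005], [0.127, -0.992, 0.005], [-0.004, -0.005, -1.0]]
ft_force: [0.7, 0.8, -0.4]
grip_width: 0.0501
```

```bash
python3 st.py; python3 - <<'E'
from h import *
b=get_image("scene");save(b,"s5.png",(110,190,250,310),5.5)
a=get_image("top");save(a,"t6.png",(430,150,550,250),6)
E
```

```text
t 8.52 p [ 0.4903 -0.326   0.0466] yawY -82.69 z [-0.0047  0.0049 -1.    ] F [ 0.75  0.81 -0.38] M [-0.04  0.06 -0.01] w 0.0501 q6 37.6
```

View pics/s5.png

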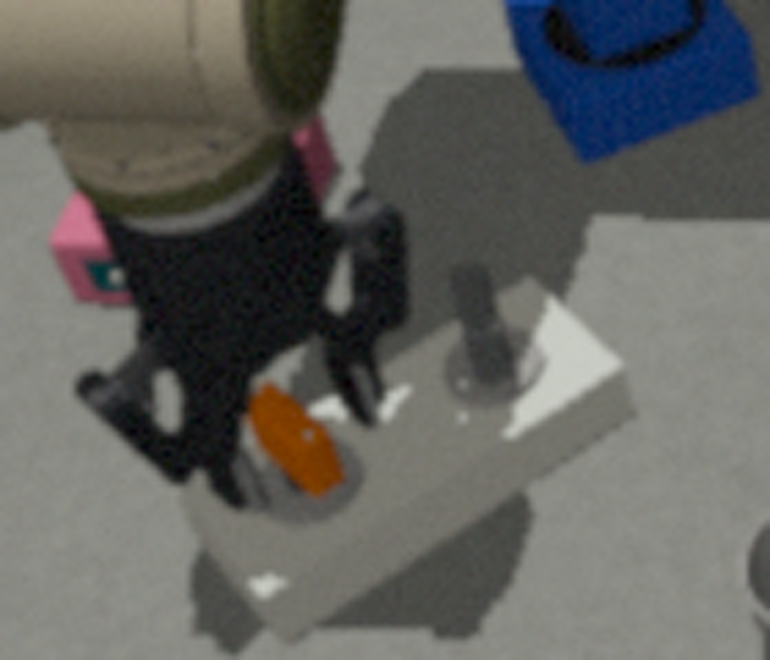

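The grip is between the fingers: midpoint (290,440), grip centre (295,440). Closing now.

Emit:
jog_arm:
  travel:
    - [0,-0.003,0.002]
    - [0,0,0]
    - [0,0,0]
    - [0,0,0]
    - [0,0,0]
    - [0,0,0]
  dr:
    - [0,0,0]
    - [0,0,0]
    - [0,0,0]
    - [0,0,0]
    - [0,0,0]
    - [0,0,0]
  jaw: 0.005
  newtons: 60

```text
time_s: 9.12
position: [0.4916, -0.332, 0.0537]
tool_rot: [[0.992, 0.125, 0.002], [0.125, -0.992, -0.002], [0.002, 0.002, -1.0]]
ft_force: [0.1, 1.8, 5.2]
grip_width: 0.0149
```

```bash
python3 st.py
```

```text
t 9.12 p [ 0.4916 -0.332   0.0537] yawY -82.8 z [ 0.0021 -0.0018 -1.    ] F [0.08 1.77 5.21] M [ 0.19 -0.01  0.11] w 0.0149 q6 37.3
```

Emit:
jog_arm:
  travel:
    - [0,0,0.01]
    - [0,0,0.025]
    - [0,0,0.03]
    - [0,0,0.03]
    - [0,0,0.025]
    - [0,0,0]
    - [0,0,0]
  dr:
    - [0,0,0]
    - [0,0,0]
    - [0,0,0]
    - [0,0,0]
    - [0,0,0]
    - [0,0,0]
    - [0,0,0]

```text
time_s: 9.7
position: [0.4912, -0.3317, 0.1739]
tool_rot: [[0.992, 0.125, 0.002], [0.125, -0.992, -0.002], [0.002, 0.002, -1.0]]
ft_force: [0.8, -0.5, -1.0]
grip_width: 0.0152
```

```bash
python3 st.py; python3 - <<'E'
from h import *
import pickle
b=get_image("scene");save(b,"s6.png",(90,130,230,270),5.5);pickle.dump(b,open("scene2.pkl","wb"))
a=get_image("top");save(a,"t7.png",(430,130,560,250),6)
E
```

```text
t 9.7 p [ 0.4912 -0.3317  0.1739] yawY -82.79 z [ 0.0019 -0.002  -1.    ] F [ 0.83 -0.55 -0.98] M [ 0.01 -0.06 -0.  ] w 0.0152 q6 37.3
```

View pics/s6.png

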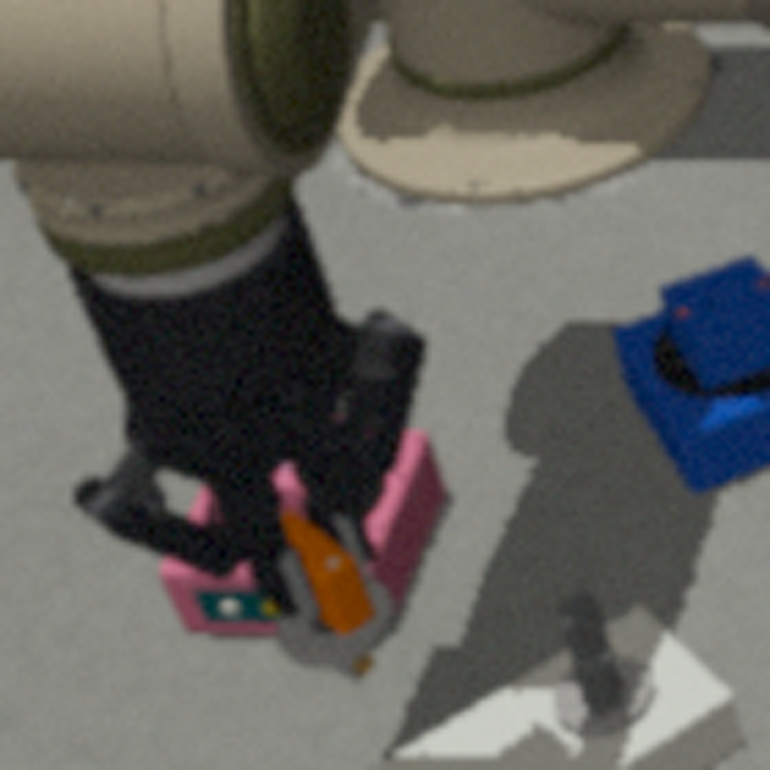

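```bash
python3 - <<'E'
from h import *
import pickle
b=pickle.load(open("scene2.pkl","rb"))
s=observe();R=s["tool_rot"];p=s["position"];ux=R[:,0];uy=R[:,1]
tip=p+np.array([0,0,-.0477])
for ox in(0,.003,-.003):
  for n,d in(("key+",(.014,0,.012)),("gtop+",(.022,0,.076)),("gb+ -",(.022,-.008,.042)),("gb+ +",(.022,.008,.042)),("colR",(0,-.022,.028)),("colL",(0,.022,.028)),("col+",(.022,0,.028))):
    X=tip+ux*(d[0]+ox)+uy*d[1]+np.array([0,0,d[2]]); u=proj(b,X); print(ox,n,((u-[90,130]+.5)*5.5).round(0),end=" ")
  print()
E
```

```text
0 key+ [376. 679.] 0 gtop+ [345. 575.] 0 gb+ - [386. 624.] 0 gb+ + [350. 649.] 0 colR [392. 602.] 0 colL [295. 668.] 0 col+ [378. 661.] 
0.003 key+ [381. 682.] 0.003 gtop+ [349. 579.] 0.003 gb+ - [391. 628.] 0.003 gb+ + [355. 653.] 0.003 colR [397. 605.] 0.003 colL [299. 671.] 0.003 col+ [382. 665.] 
-0.003 key+ [371. 675.] -0.003 gtop+ [340. 571.] -0.003 gb+ - [381. 621.] -0.003 gb+ + [346. 645.] -0.003 colR [388. 598.] -0.003 colL [290. 664.] -0.003 col+ [373. 657.]
```

Emit:
jog_arm:
  travel:
    - [0.008,0.016,0]
    - [0.0158,0.031,0]
    - [0.0158,0.031,0]
    - [0.0158,0.031,0]
    - [0.0158,0.031,0]
    - [0.0158,0.031,0]
    - [0.0158,0.031,0]
    - [0.0158,0.031,0]
    - [0.0158,0.031,0]
    - [0.0158,0.031,0]
    - [0.0158,0.031,0]
    - [0.0158,0.031,0]
    - [0.008,0.0147,0]
    - [0,0,0]
    - [0,0,0]
    - [0,0,0]
  dr:
    - [0,0,0.023]
    - [0,0,0.025]
    - [0,0,0.025]
    - [0,0,0.025]
    - [0,0,0.025]
    - [0,0,0.025]
    - [0,0,0.025]
    - [0,0,0.025]
    - [0,0,0.025]
    - [0,0,0.025]
    - [0,0,0.025]
    - [0,0,0.025]
    - [0,0,0]
    - [0,0,0]
    - [0,0,0]
    - [0,0,0]

```text
time_s: 11.13
position: [0.6803, 0.0394, 0.1712]
tool_rot: [[0.912, 0.411, -0.002], [0.411, -0.912, -0.0], [-0.002, -0.001, -1.0]]
ft_force: [0.2, 0.2, -0.4]
grip_width: 0.0152
```

Emit:
jog_arm:
  travel:
    - [0,0,-0.02]
    - [0,0,-0.018]
    - [0,0,0]
    - [0,0,0]
  dr:
    - [0,0,0]
    - [0,0,0]
    - [0,0,0]
    - [0,0,0]

```text
time_s: 11.47
position: [0.6803, 0.039, 0.1337]
tool_rot: [[0.912, 0.41, -0.002], [0.41, -0.912, 0.0], [-0.002, -0.001, -1.0]]
ft_force: [-0.7, -0.3, -1.5]
grip_width: 0.0152
```

```bash
python3 st.py; python3 - <<'E'
from h import *
import pickle
b=get_image("scene");save(b,"s7.png",(280,150,400,270),6);pickle.dump(b,open("scene3.pkl","wb"))
a=get_image("top");save(a,"t8.png",(280,80,420,220),5)
s=observe();R=s["tool_rot"];p=s["position"];ux=R[:,0];uy=R[:,1]
tip=p+np.array([0,0,-.0477])
for n,d in(("tip",(0,0,0)),("key+",(.014,0,.012)),("gtop+",(.022,0,.076)),("gb+ -",(.022,-.008,.042)),("gb+ +",(.022,.008,.042)),("col+",(.022,0,.028))):
    X=tip+ux*(d[0]-.0025)+uy*d[1]+np.array([0,0,d[2]]); u=proj(b,X); print(n,((u-[280,150]+.5)*6).round(0))
E
```

```text
t 11.47 p [0.6803 0.039  0.1337] yawY -65.81 z [-2.4e-03  1.0e-04 -1.0e+00] F [-0.73 -0.32 -1.53] M [-0.04 -0.01  0.  ] w 0.0152 q6 59.2
tip [333. 454.]
key+ [365. 443.]
gtop+ [389. 331.]
gb+ - [393. 381.]
gb+ + [380. 407.]
col+ [385. 419.]
```

View pics/s7.png

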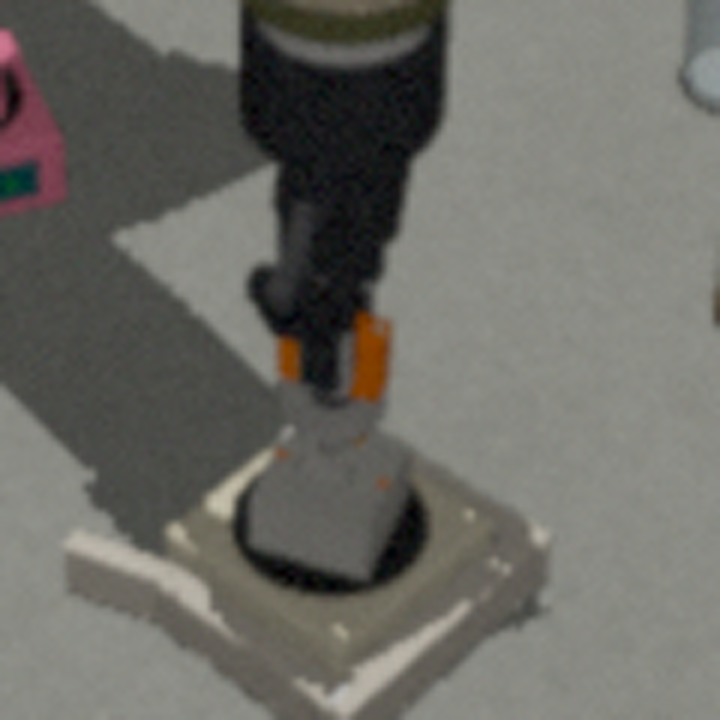

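The spindle nose is over the bore: predicted tip (333,454), bore midpoint (333,468) below it. Descending with force checks.

Emit:
jog_arm:
  travel:
    - [0,0,-0.005]
    - [0,0,-0.005]
    - [0,0,-0.004]
    - [0,0,-0.003]
    - [0,0,0]
    - [0,0,0]
  dr:
    - [0,0,0]
    - [0,0,0]
    - [0,0,0]
    - [0,0,0]
    - [0,0,0]
    - [0,0,0]

```text
time_s: 12.07
position: [0.6808, 0.0402, 0.1171]
tool_rot: [[0.912, 0.411, -0.0], [0.411, -0.912, 0.0], [-0.0, -0.0, -1.0]]
ft_force: [-0.2, 0.1, -1.0]
grip_width: 0.015
```

```bash
python3 st.py
```

```text
t 12.07 p [0.6808 0.0402 0.1171] yawY -65.72 z [-5.e-04  0.e+00 -1.e+00] F [-0.18  0.08 -1.  ] M [0.06 0.04 0.05] w 0.015 q6 59.2
```

Emit:
jog_arm:
  travel:
    - [0,0,-0.002]
    - [0,0,-0.002]
    - [0,0,-0.002]
    - [0,0,-0.002]
    - [0,0,0]
    - [0,0,0]
  dr:
    - [0,0,0]
    - [0,0,0]
    - [0,0,0]
    - [0,0,0]
    - [0,0,0]
    - [0,0,0]

```text
time_s: 12.57
position: [0.6808, 0.0402, 0.1091]
tool_rot: [[0.912, 0.411, -0.0], [0.411, -0.912, 0.0], [-0.0, -0.0, -1.0]]
ft_force: [-0.2, 0.7, -0.7]
grip_width: 0.0152
```

```bash
python3 st.py
```

```text
t 12.57 p [0.6808 0.0402 0.1091] yawY -65.72 z [-4.e-04  0.e+00 -1.e+00] F [-0.23  0.69 -0.7 ] M [0.04 0.09 0.08] w 0.0152 q6 59.2
```

Emit:
jog_arm:
  travel:
    - [0,0,-0.002]
    - [0,0,-0.002]
    - [0,0,-0.002]
    - [0,0,-0.002]
    - [0,0,0]
    - [0,0,0]
  dr:
    - [0,0,0]
    - [0,0,0]
    - [0,0,0]
    - [0,0,0]
    - [0,0,0]
    - [0,0,0]

```text
time_s: 13.07
position: [0.6808, 0.0402, 0.1014]
tool_rot: [[0.912, 0.411, -0.0], [0.411, -0.912, 0.0], [-0.0, -0.0, -1.0]]
ft_force: [-2.6, 0.4, 0.7]
grip_width: 0.0149
```

```bash
python3 st.py
```

```text
t 13.07 p [0.6808 0.0402 0.1014] yawY -65.72 z [-1.e-04  1.e-04 -1.e+00] F [-2.64  0.4   0.66] M [0.11 0.36 0.  ] w 0.0149 q6 59.2
```

Emit:
jog_arm:
  travel:
    - [-0.0007,0,-0.001]
    - [0,0,-0.001]
    - [0,0,-0.001]
    - [0,0,-0.001]
    - [0,0,-0.001]
    - [0,0,-0.001]
    - [0,0,0]
    - [0,0,0]
  dr:
    - [0,0,0]
    - [0,0,0]
    - [0,0,0]
    - [0,0,0]
    - [0,0,0]
    - [0,0,0]
    - [0,0,0]
    - [0,0,0]

```text
time_s: 13.73
position: [0.6807, 0.0402, 0.0974]
tool_rot: [[0.911, 0.411, 0.003], [0.411, -0.911, -0.0], [0.003, 0.001, -1.0]]
ft_force: [-2.7, 1.0, 13.9]
grip_width: 0.0148
```

```bash
python3 st.py; python3 - <<'E'
from h import *
b=get_image("scene");save(b,"s8.png",(290,180,380,260),8)
E
```

```text
t 13.73 p [0.6807 0.0402 0.0974] yawY -65.71 z [ 2.9e-03 -3.0e-04 -1.0e+00] F [-2.71  0.96 13.86] M [0.18 0.56 0.04] w 0.0148 q6 59.2
```

View pics/s8.png

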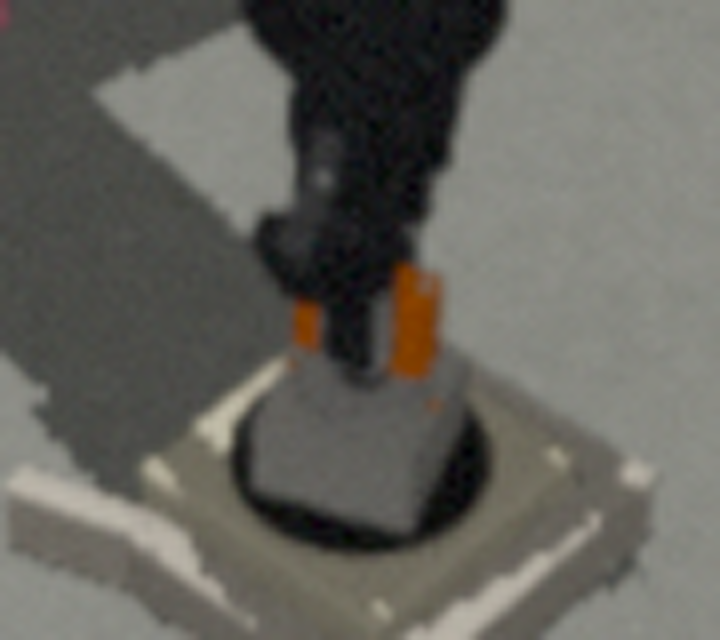

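Force has risen to 14 N with the collar close to flush. I'll raise the grip force and push a little further to see whether it's on the hard stop.

Emit:
jog_arm:
  travel:
    - [0,0,0]
    - [0,0,-0.001]
    - [0,0,-0.001]
    - [0,0,0]
    - [0,0,0]
    - [0,0,0]
  dr:
    - [0,0,0]
    - [0,0,0]
    - [0,0,0]
    - [0,0,0]
    - [0,0,0]
    - [0,0,0]
  newtons: 90

```text
time_s: 14.28
position: [0.6809, 0.0402, 0.0973]
tool_rot: [[0.911, 0.411, 0.005], [0.411, -0.911, -0.001], [0.004, 0.002, -1.0]]
ft_force: [-6.4, 1.4, 23.7]
grip_width: 0.0147
```

```bash
python3 st.py; python3 - <<'E'
from h import *
import pickle
b=get_image("scene");save(b,"s9.png",(305,200,365,245),12);pickle.dump(b,open("scene4.pkl","wb"))
E
```

```text
t 14.28 p [0.6809 0.0402 0.0973] yawY -65.7 z [ 4.6e-03 -5.0e-04 -1.0e+00] F [-6.38  1.37 23.74] M [0.22 1.33 0.04] w 0.0147 q6 59.2
```

View pics/s9.png

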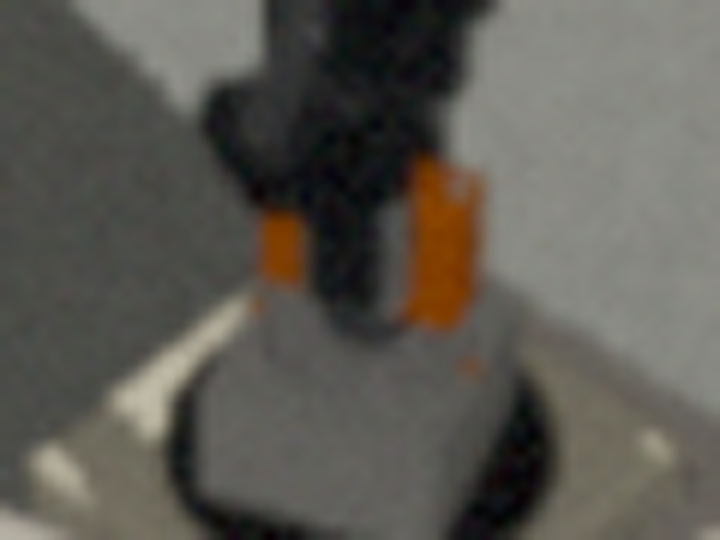

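```bash
python3 - <<'E'
from h import *
import pickle
b=pickle.load(open("scene4.pkl","rb"))
p=np.array([.6785,.0392,0]);y=np.radians(24.3);ux=np.array([np.cos(y),np.sin(y),0]);uy=np.array([-ux[1],ux[0],0]);c=lambda X:((proj(b,X)-[305,200]+.5)*12).round(0)
for dz in(0,.002):
  for n,d in(("gb++",(.022,.008,.090)),("gb+-",(.022,-.008,.090)),("gt+-",(.022,-.008,.124)),("gt++",(.022,.008,.124)),):
    print(dz,n,c(p+ux*d[0]+uy*d[1]+[0,0,d[2]+dz]))
print("mark+",c(p+ux*.0225+[0,0,.076]),"mark-",c(p-ux*.0225+[0,0,.076]))
E
```

```text
0 gb++ [481. 301.]
0 gb+- [455. 353.]
0 gt+- [460. 233.]
0 gt++ [487. 181.]
0.002 gb++ [482. 294.]
0.002 gb+- [455. 346.]
0.002 gt+- [460. 226.]
0.002 gt++ [487. 174.]
mark+ [468. 376.] mark- [264. 318.]
```

The stop is hard: a 2 mm further command moved it only 0.1 mm. It's about 1.6 mm above the computed height, though, so a small wiggle should rule out a jam.

Emit:
jog_arm:
  travel:
    - [-0.0005,0,0]
    - [-0.0005,0,0]
    - [0,0,0]
    - [0,0,0]
    - [0,0,0]
    - [0,0,0]
  dr:
    - [0,0,0.02]
    - [0,0,0.01]
    - [0,0,0]
    - [0,0,-0.03]
    - [0,0,-0.02]
    - [0,0,0]

```text
time_s: 14.83
position: [0.6806, 0.0402, 0.0973]
tool_rot: [[0.92, 0.392, 0.007], [0.392, -0.92, -0.001], [0.006, 0.003, -1.0]]
ft_force: [-3.6, 2.5, 23.2]
grip_width: 0.0144
```

```bash
python3 st.py
```

```text
t 14.83 p [0.6806 0.0402 0.0973] yawY -66.91 z [ 6.6e-03 -6.0e-04 -1.0e+00] F [-3.63  2.53 23.18] M [ 0.26  0.7  -0.01] w 0.0144 q6 60.4
```

Emit:
jog_arm:
  travel:
    - [0,0,0]
    - [0,0,0]
    - [0,0.0005,0]
    - [0,-0.0005,0]
    - [0,0,0]
    - [0,0,0]
  dr:
    - [0,0,0.02]
    - [0,0,0]
    - [0,0,0]
    - [0,0,0]
    - [0,0,0]
    - [0,0,0]

```text
time_s: 15.33
position: [0.6806, 0.0402, 0.0973]
tool_rot: [[0.911, 0.411, 0.007], [0.411, -0.911, -0.001], [0.006, 0.003, -1.0]]
ft_force: [-1.8, 2.0, 22.7]
grip_width: 0.0146
```

```bash
python3 st.py
```

```text
t 15.33 p [0.6806 0.0402 0.0973] yawY -65.71 z [ 6.5e-03 -5.0e-04 -1.0e+00] F [-1.78  2.03 22.65] M [ 0.3   0.68 -0.07] w 0.0146 q6 59.2
```

The height doesn't change under the wiggle, which points to the collar sitting on the hub. The absolute height is still 1.6 mm off, so I'll profile the spring force while backing off.

Emit:
jog_arm:
  travel:
    - [0,0,0.002]
    - [0,0,0.002]
    - [0,0,0]
    - [0,0,0]
    - [0,0,0]
  dr:
    - [0,0,0]
    - [0,0,0]
    - [0,0,0]
    - [0,0,0]
    - [0,0,0]

```text
time_s: 15.75
position: [0.6799, 0.04, 0.0977]
tool_rot: [[0.912, 0.411, 0.002], [0.411, -0.912, -0.0], [0.002, 0.001, -1.0]]
ft_force: [2.6, 1.0, 5.4]
grip_width: 0.0147
```

Emit:
jog_arm:
  travel:
    - [0,0,0.0015]
    - [0,0,0]
    - [0,0,0]
    - [0,0,0]
  dr:
    - [0,0,0]
    - [0,0,0]
    - [0,0,0]
    - [0,0,0]

```text
time_s: 16.08
position: [0.6792, 0.04, 0.0987]
tool_rot: [[0.912, 0.411, -0.0], [0.411, -0.912, -0.0], [-0.0, 0.0, -1.0]]
ft_force: [3.5, -0.4, 3.8]
grip_width: 0.0147
```

Emit:
jog_arm:
  travel:
    - [0,0,0.0015]
    - [0,0,0]
    - [0,0,0]
    - [0,0,0]
  dr:
    - [0,0,0]
    - [0,0,0]
    - [0,0,0]
    - [0,0,0]

```text
time_s: 16.42
position: [0.679, 0.0401, 0.1001]
tool_rot: [[0.912, 0.411, -0.001], [0.411, -0.912, -0.0], [-0.001, -0.0, -1.0]]
ft_force: [1.7, -0.4, 3.3]
grip_width: 0.0149
```

Emit:
jog_arm:
  travel:
    - [0,0,0.0015]
    - [0,0,0]
    - [0,0,0]
    - [0,0,0]
  dr:
    - [0,0,0]
    - [0,0,0]
    - [0,0,0]
    - [0,0,0]

```text
time_s: 16.75
position: [0.6789, 0.0402, 0.1016]
tool_rot: [[0.912, 0.411, -0.001], [0.411, -0.912, 0.0], [-0.001, -0.0, -1.0]]
ft_force: [-0.1, -0.5, 1.1]
grip_width: 0.015
```

Emit:
jog_arm:
  travel:
    - [0,0,0.0015]
    - [0,0,0]
    - [0,0,0]
    - [0,0,0]
  dr:
    - [0,0,0]
    - [0,0,0]
    - [0,0,0]
    - [0,0,0]

```text
time_s: 17.08
position: [0.6789, 0.0403, 0.1029]
tool_rot: [[0.912, 0.411, -0.001], [0.411, -0.912, 0.0], [-0.001, -0.001, -1.0]]
ft_force: [-0.5, 0.4, -1.5]
grip_width: 0.0147
```

The spring starts at TCP z of about 0.1025, so home should be at about 0.0966, against the stop at 0.0973. That agrees with the collar seated. I'll press back in from this better-centred position.

Emit:
jog_arm:
  travel:
    - [0,0,-0.002]
    - [0,0,-0.002]
    - [0,0,-0.0015]
    - [0,0,-0.0015]
    - [0,0,-0.001]
    - [0,0,-0.001]
    - [0,0,0]
    - [0,0,0]
    - [0,0,0]
  dr:
    - [0,0,0]
    - [0,0,0]
    - [0,0,0]
    - [0,0,0]
    - [0,0,0]
    - [0,0,0]
    - [0,0,0]
    - [0,0,0]
    - [0,0,0]

```text
time_s: 17.83
position: [0.6795, 0.0402, 0.0974]
tool_rot: [[0.911, 0.411, 0.003], [0.411, -0.911, -0.0], [0.003, 0.002, -1.0]]
ft_force: [-6.7, 1.1, 17.5]
grip_width: 0.0145
```

```bash
python3 st.py
```

```text
t 17.83 p [0.6795 0.0402 0.0974] yawY -65.71 z [ 3.e-03 -4.e-04 -1.e+00] F [-6.69  1.14 17.5 ] M [0.15 1.35 0.05] w 0.0145 q6 59.2
```

The stop height is the same (0.0974) from a different lateral position, with 17.5 N, so the collar is on the hub. One last look before handing in.

```bash
python3 - <<'E'
from h import *
b=get_image("scene");save(b,"s10.png",(130,130,450,320),2.5)
E
python3 st.py
```

```text
t 17.88 p [0.6795 0.0402 0.0974] yawY -65.71 z [ 3.e-03 -4.e-04 -1.e+00] F [-6.07  0.6  17.52] M [0.13 1.41 0.05] w 0.0145 q6 59.2
```

View pics/s10.png

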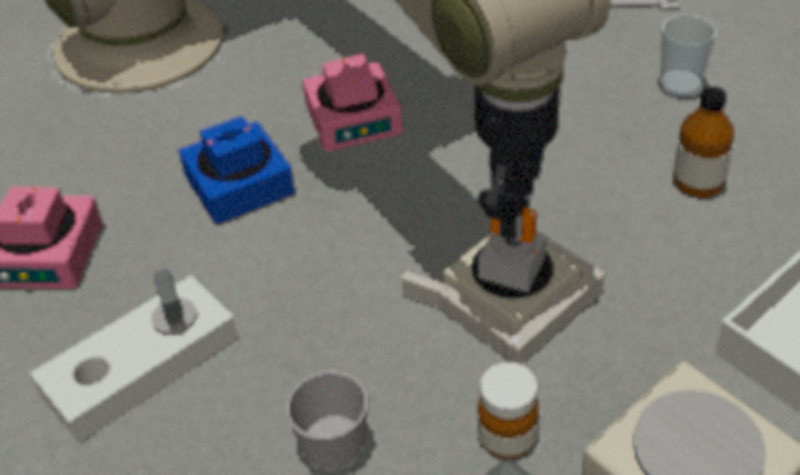

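The drive is in the bay at crop (515,280). The spindle is in the hub and still gripped at (515,225), and the plain spindle hasn't moved from (170,305). Handing in.

```bash
python3 -c "
from rig import close_job
print(close_job())"; python3 st.py
```

```text
the job is handed in; nothing more can be done
None
the job is handed in; nothing more can be done
```

I handed the job in at about 17.9 s of the 61 s allowed, with the spindle still gripped and pressed into the hub of the docked drive. `close_job` reports no verdict, so these are my own checks.

**Docking:** I gripped the drive by its hub, slid it into the bay and pushed it against the back stop, where the force rose to 28 N. In the top view the drive's yaw then matched the dock's within about 0.1°. For part of the slide I was carrying the drive's weight, about 1.5 mm off the bench. That is well under the 15 mm limit, but it wasn't a pure slide; I lowered it before the final push.

**Spindle:** I lifted the keyed spindle clear of the rack and turned it to the hub angle read from the earlier grip (24.3°). The keys went in without any searching.

**Pressed home:** The spindle reached a hard stop at TCP z of 0.0974 m. The height was the same after a small wiggle and from a slightly different lateral position. I left it pressing at about 17.5 N with the grip set to 90 N.

**A disagreement:** That stop is about 1.7 mm above the height I calculated from the grasp, and about 0.8 mm above the one estimated from where the spring began. I took it as the collar seated on the hub, because the keys were about 14 mm past the hub's mouth and the stop was firm. The pictures were too coarse to confirm it directly.

In the last picture the plain spindle and the other bystanders in view looked undisturbed. The timer was out of the frame and the wrench mostly so.

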